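# Pack the fixture gap snug with spacer plates

### The job

The part in the fixture still has slack beside it: pack the gap between the blue stop and the bare aluminium part with spacer plates, adding them one at a time, side by side, until together they fill it snugly with only about 3 mm of play left. Each plate must stand upright, tab up, fully down on the fixture's floor and about at the middle of the gap's length. Leave the plate that you do not need standing where it is.

Things in the scene. Friction and masses are not known exactly. Their poses are not given: they have to be found in the camera images.
- gap (a point): Middle of the gap's floor, 10 mm above the worktop, on the fixture's fixed dark steel base plate (150 x 110 mm). x: across the gap from the blue stop (-x) to the aluminium part (+x); y: along it; z up. Gap 35 mm wide (x -17.5 to 17.5 mm), 90 long, open at top and ends. Stop and part rise 26 mm above the floor; the top 5 mm of both faces is chamfered 45 degrees (mouth 45 mm wide).
- brass_plate: Brass-coloured spacer plate standing on the worktop: 14 mm thick (x), 60 wide (y), 30 high, edges rounded 2-3 mm; centred on top a tab 10 thick (x), 24 wide (y), 30 high: 60 mm tall in all. Pinch the tab from above across its 24 mm (fingers closing along y), to pass clear of a plate beside it. Origin: centre of underside; z up. Same either way round. About 0.2 kg.
- grey_plate: Light grey aluminium spacer plate standing on the worktop: 18 mm thick (x), 60 wide (y), 30 high, edges rounded 2-3 mm; centred on top a tab 10 thick (x), 24 wide (y), 30 high: 60 mm tall in all. Pinch the tab from above across its 24 mm (fingers closing along y), to pass clear of a plate beside it. Origin: centre of underside; z up. Same either way round. About 0.2 kg.
- black_plate: Black spacer plate standing on the worktop: 26 mm thick (x), 60 wide (y), 30 high, edges rounded 2-3 mm; centred on top a tab 10 thick (x), 24 wide (y), 30 high: 60 mm tall in all. Pinch the tab from above across its 24 mm (fingers closing along y), to pass clear of a plate beside it. Origin: centre of underside; z up. Same either way round. About 0.2 kg.
Not all that is in view belongs to the job. Leave any green or purple look-alike of the grey_plate alone.

How it is judged:
On the way:
1. one of the two fitting plates, brass or light grey, stands in the gap while the other is not yet in it ((((x of brass_plate in the frame of gap between -0.018 and 0.018 m and y of brass_plate in the frame of gap between -0.02 and 0.02 m and z of brass_plate in the frame of gap between -0.004 and 0.004 m and angle between brass_plate's own z axis and vertical below 0.17 rad and angle between the y axis of brass_plate and the y axis of gap, either way round below 0.17 rad) and not (x of grey_plate in the frame of gap between -0.018 and 0.018 m and y of grey_plate in the frame of gap between -0.02 and 0.02 m and z of grey_plate in the frame of gap between -0.004 and 0.004 m and angle between grey_plate's own z axis and vertical below 0.17 rad and angle between the y axis of grey_plate and the y axis of gap, either way round below 0.17 rad)) or ((x of grey_plate in the frame of gap between -0.018 and 0.018 m and y of grey_plate in the frame of gap between -0.02 and 0.02 m and z of grey_plate in the frame of gap between -0.004 and 0.004 m and angle between grey_plate's own z axis and vertical below 0.17 rad and angle between the y axis of grey_plate and the y axis of gap, either way round below 0.17 rad) and not (x of brass_plate in the frame of gap between -0.018 and 0.018 m and y of brass_plate in the frame of gap between -0.02 and 0.02 m and z of brass_plate in the frame of gap between -0.004 and 0.004 m and angle between brass_plate's own z axis and vertical below 0.17 rad and angle between the y axis of brass_plate and the y axis of gap, either way round below 0.17 rad)))), for 0.2 s.
At the end, for the whole second after the job is handed in: The brass and the light grey plate both stand side by side in the gap, undersides within 4 mm of its floor, centres within 18 mm of its middle across it and 20 mm along it, upright and in line with it within 0.17 rad (10 degrees), at rest; the black plate is within 30 mm of where it stood (x of brass_plate in the frame of gap between -0.018 and 0.018 m and y of brass_plate in the frame of gap between -0.02 and 0.02 m and z of brass_plate in the frame of gap between -0.004 and 0.004 m and angle between each of brass_plate, grey_plate's own z axis and vertical below 0.17 rad and angle between the y axis of each of brass_plate, grey_plate and the y axis of gap, either way round below 0.17 rad and x of grey_plate in the frame of gap between -0.018 and 0.018 m and y of grey_plate in the frame of gap between -0.02 and 0.02 m and z of grey_plate in the frame of gap between -0.004 and 0.004 m and linear speed of each of brass_plate, grey_plate below 0.02 m/s and distance of black_plate from where it was at the start of the episode below 0.03 m); the robot touches nothing.
It fails at once if the black plate is moved more than 30 mm or tipped over (distance of black_plate from where it was at the start of the episode above 0.03 m or angle between black_plate's own z axis and vertical above 0.5 rad).
It also fails if it takes over 56 s, if anything falls off the work surface, if the arm or the gripper's body presses on something with over 40 N, if the wrist force passes 120 N, or if a joint passes its speed limit or range.

### The arm

A 6-joint arm with a two-finger parallel gripper is mounted at the origin on a cart in front of the work surface, level with it; the furniture and walls round the work are solid. World frame = base frame: x ahead of the robot, y to its left, z up, the work surface at z = 0. Lengths are in m, angles in rad, forces in N, time in s.
With the tool pointing down it reaches from about 0.325 to 0.925 m from the base axis. Payload 3.1 kg.
Tool frame: the origin (TCP) lies where the fingers leave the gripper's body, on its centre line; the fingertips stand 73 mm ahead of it and the grasp point (between the pads) lies 54 mm ahead of it; z points along the fingers, y is the line along which they close (so a half turn about z gives the same grasp; the last joint's range is limited). The gripper opens to 85 mm and grips with 20 to 120 N. Pads are 22 mm wide; open, the fingers measure 114 mm over their backs; the gripper's body (76 mm by 85 mm) begins 54 mm behind the grasp point. The pads swing forward as they close: fully open they stand 13 mm farther back than shut.
Start: joints at [0.988, 0.217, 1.613, -0, 1.311, -0.112], TCP at [0.283, 0.557, 0.304] pointing down, gripper open.
Joint ranges: [-2.75, 2.75], [-0.78, 2.1], [0.31, 2.55], [-1.13, 4.27], [0.13, 2.63], [-2.58, 2.58]. Speed limits (rad/s): [2.79, 2.79, 3.14, 3.14, 3.14, 3.14].

### API

Orientations are given as a unit quaternion [x, y, z, w].
In Python, from workcell import get_obs, snapshot, camera_params, finish_job, regions_of, pinpoint gives the robot as it stands.
- The arm moves only by the tool move_arm, never from a script. Its argument "plan" is one flat list of numbers, 7 for each row, row after row: the turn, a rotation vector about the tool's x, y, z in rad, then the shift along the tool's x, y, z in mm, then the opening in per cent of the stroke, from 0 (shut) to 100 (fully open). In form: [rx, ry, rz, dx, dy, dz, hand, rx, ry, rz, dx, dy, dz, hand, ...]. A call has 1 to 20 rows; each row shifts and turns the commanded pose from where the row before left it, along the tool's axes as they then stand; what a row does not reach is not made up. A row lasts 1/12 s, in which the tool goes at most 41.7 mm and 7.16 degrees, less where a joint would pass 70% of its speed; a pose out of reach is approached as far as the arm can. A call is refused whole if a number of a shift passes 41.7 or a number of a turn 0.125, either way. A call with a gripper value outside its range is refused whole. The fingers move at their own pace and stop on an object; "newtons" is the grip in N (left out, the last holds). Time passes only in rows, so rows that do not move let the fingers close. It gives the time, the measured TCP pose, the force, the opening and the grip force at its end, in the units of the state.
- get_obs(): the state, without advancing time (a new reading comes with each control period).
- snapshot(name): name is "scene" or "side" or "wrist"; returns (picture, depth): 400x640x3 uint8, red, green, blue; 400x640 float32, m along the optical axis (not along the pixel's ray), 0 where there is no reading.
- camera_params(name): a dict with "K" (3x3 intrinsics, pixels), "xyz" and "rotation" of the camera in the world; the wrist camera has in their place "T_tool_cam" (4x4, takes a point from camera to tool coordinates, whose origin is the TCP and whose axes are the flange's). Camera axes: x right, y up, looking along -z (the intrinsics and any distortion apply to the point x, -y, -z); pixel columns grow to the right and rows downward; lengths in m; the calibration is good to about 2 mm. A picture is of the moment at which its call begins: read the wrist's pose just before it. camera_params takes no time and is no camera call.
- finish_job(): hands the job in; it is judged then, once.
Trained networks look in the newest picture that a camera, given by its name, has taken for a name from the list of things; names that differ only in an ending like _2 or _b are one class to them, and where a whole thing is asked for, a point or a joint stands for the part that bears it (a point fixed in the world has none). Each returns a list of dicts, best first, with "conf" (0 to 1); they miss things now and then, are a little off and sometimes report something else, mostly with a low value. They report only what shows in the picture. A call takes as long as a camera call. They do not tell look-alikes from the thing itself.
- regions_of(camera, target): "region" (400x640 bool, what is visible of it).
- pinpoint(camera, target): "location" ([x, y, z] in m, in the coordinates of the camera as it stood for that picture, good to about 4 mm: a listed point, or the origin of a listed thing).
The state is a dict: "clock": time; "q": joint angles; "joint_velocities": joint speeds; "joint_efforts": joint torques, N m; "ee_pos": TCP position; "ee_rot": TCP orientation; "wrist_force": force on the tool from outside, world axes, zero at the start; "ft_torque": the same for the moment, N m; "opening": finger opening in m; "finger_force": force on a finger pad.
Only numpy, scipy, OpenCV 4.12 (cv2) and the standard library are available. Lean on these libraries where they do the work, as an engineer would, in place of code of your own. Each camera call takes 0.05 s, during which the arm holds its last target. There are 200 camera calls.

## Working session

There is one attempt and no reset: what is moved stays moved. The work goes in short steps, Python scripts to look and compute and a tool call to move; the robot and the scene stay as the last step left them, time stands still between calls to the robot, and variables do not carry over. Pictures are saved under pics/ and viewed, at most 10 in all, crops included, and the job is handed in when it is done.

Besides the shell and the picture viewer there is one more tool, called as name(argument=value, ...) on one line, values as JSON. move_arm: Moves the arm, as the interface text tells. Its arguments: {"type":"object","properties":{"plan":{"type":"array","items":{"type":"number"}},"newtons":{"type":"number"}},"required":["plan"]}

```bash
mkdir -p pics
cat > h.py <<'E'
import numpy as np, cv2
from scipy.spatial.transform import Rotation as R
from workcell import *
def cam(name,o=None):
    p=camera_params(name); K=np.array(p["K"])
    if name=="wrist":
        o=o or get_obs(); T=np.eye(4); T[:3,:3]=R.from_quat(o["ee_rot"]).as_matrix(); T[:3,3]=o["ee_pos"]
        T=T@np.array(p["T_tool_cam"])
    else:
        T=np.eye(4); r=np.array(p["rotation"]); T[:3,:3]=r if r.shape==(3,3) else R.from_quat(r).as_matrix(); T[:3,3]=p["xyz"]
    return K,T
def pts(K,T,d):
    v,u=np.mgrid[:d.shape[0],:d.shape[1]]
    P=np.stack([(u-K[0,2])/K[0,0]*d,-(v-K[1,2])/K[1,1]*d,-d],-1)
    return P@T[:3,:3].T+T[:3,3]
def rect(P):
    c,s,a=cv2.minAreaRect((P[:,:2]*1000).astype(np.float32)); return np.round(c,1),np.round(s,1),round(a,1)
E
cat > look.py <<'E'
from h import *
import sys
print(get_obs())
print({k:v for k,v in camera_params("scene").items()})
ims=[]
for n in ("scene","side"):
    K,T=cam(n); im,d=snapshot(n); W=pts(K,T,d); cv2.imwrite(f"pics/{n}0.png",im[...,::-1]); np.savez(f"{n}0.npz",im=im,d=d,W=W)
    for t in ("gap","brass_plate","grey_plate","black_plate"):
        for r in pinpoint(n,t)[:3]: print(n,t,round(r["conf"],2),np.round(T[:3,:3]@r["location"]+T[:3,3],4))
        if t!="gap":
            for r in regions_of(n,t)[:3]:
                m=r["region"]&(d>0); P=W[m]
                if len(P)<20: continue
                ys,xs=np.where(m); print("  reg",round(r["conf"],2),m.sum(),xs.mean().round(),ys.mean().round(),"rgb",im[m].mean(0).round(),"zmax",P[:,2].max().round(3),rect(P[P[:,2]>.038]) if (P[:,2]>.038).sum()>5 else None)
E
python3 look.py
```

```text
{'clock': 0.0, 'q': array([ 9.87797141e-01,  2.17795151e-01,  1.61491125e+00, -1.76654091e-05,
        1.31129753e+00, -1.12217408e-01]), 'joint_velocities': array([-9.77390117e-04,  1.92012073e-03, -5.46204188e-05, -6.81090491e-05,
        7.97420444e-04, -8.84045481e-04]), 'joint_efforts': array([ 2.07277167e-04, -3.96863079e+01, -3.03842425e+01, -2.95413683e-04,
        9.96290124e-03, -1.09998530e-05]), 'ee_pos': array([0.28313211, 0.55648003, 0.30255458]), 'ee_rot': array([ 2.33220729e-01,  9.72423075e-01, -1.13643610e-03, -4.02676920e-04]), 'wrist_force': array([-0.50872574, -0.08148755,  0.28703051]), 'ft_torque': array([ 0.01859007,  0.02429698, -0.01018773]), 'finger_force': 0.0, 'opening': 0.08519758647695021}
{'K': array([[450.18832065,   0.        , 320.36610817],
       [  0.        , 450.18832065, 209.96083195],
       [  0.        ,   0.        ,   1.        ]]), 'xyz': array([ 0.0943428 , -0.50888701,  0.62361518]), 'rotation': array([ 0.3776091 , -0.15127425, -0.36037319,  0.83943947])}
scene gap 0.77 [0.5612 0.1301 0.009 ]
scene brass_plate 0.76 [ 0.4652 -0.2482  0.
[... 682 characters left out ...]
631 0.1281 0.0106]
side brass_plate 0.92 [ 0.4681 -0.2449 -0.0018]
  reg 0.65 831 371.0 308.0 rgb [184. 151.  63.] zmax 0.061 (array([ 467.8, -251.4]), array([23.9, 10.6]), 71.7)
side grey_plate 0.85 [ 0.5945 -0.0499 -0.0014]
side grey_plate 0.61 [ 0.6837 -0.1193 -0.0023]
side grey_plate 0.59 [ 0.6021 -0.1543 -0.0039]
  reg 0.93 716 328.0 213.0 rgb [123.  65. 144.] zmax 0.061 (array([594. , -53.3]), array([12.5, 23.6]), 52.7)
  reg 0.89 696 387.0 206.0 rgb [ 45. 140.  65.] zmax 0.061 (array([ 685.8, -122.5]), array([13.6, 24.3]), 51.2)
  reg 0.6 804 372.0 236.0 rgb [188. 184. 174.] zmax 0.061 (array([ 599.1, -151.9]), array([11.7, 25.7]), 13.4)
side black_plate 0.86 [ 0.4856 -0.0755  0.0017]
```

```bash
cat > m.py <<'E'
from h import *
def longang(P):
    b=cv2.boxPoints(cv2.minAreaRect((P[:,:2]*1000).astype(np.float32))); e=[b[1]-b[0],b[2]-b[1]]
    e=max(e,key=np.linalg.norm); return round(np.degrees(np.arctan2(e[1],e[0]))%180,1)
for n in ("scene","side"):
    f=np.load(n+"0.npz"); W,d,im=f["W"],f["d"],f["im"]
    for nm,c in dict(brass=(.467,-.25),grey=(.599,-.151)).items():
        near=(np.hypot(W[...,0]-c[0],W[...,1]-c[1])<.04)&(d>0)
        for lo,hi in ((.056,.066),(.04,.066),(.012,.066)):
            P=W[near&(W[...,2]>lo)&(W[...,2]<hi)]; print(n,nm,lo,len(P),rect(P),"long",longang(P))
    near=(np.hypot(W[...,0]-.562,W[...,1]-.129)<.13)&(d>0)&(W[...,2]>.033)&(W[...,2]<.039)
    k,l,s,c=cv2.connectedComponentsWithStats(near.astype(np.uint8))
    for i in range(1,k):
        if s[i,4]>60: P=W[l==i]; print(n,"top",s[i,4],c[i].round(),rect(P),longang(P),"z",P[:,2].mean().round(4),"rgb",im[l==i].mean(0).round())
E
python3 m.py
```

```text
scene brass 0.056 88 (array([ 467.4, -249.4]), array([24.7, 10. ]), 73.4) long 73.4
scene brass 0.04 170 (array([ 467.1, -249.4]), array([24.8, 10.1]), 75.2) long 75.2
scene brass 0.012 589 (array([ 475.1, -250.2]), array([61.9, 35.9]), 77.3) long 77.3
scene grey 0.056 60 (array([ 599.1, -150.1]), array([12. , 23.1]), 4.7) long 94.7
scene grey 0.04 140 (array([ 599.2, -150.2]), array([12. , 23.2]), 6.0) long 96.0
scene grey 0.012 533 (array([ 599.2, -149.7]), array([20.1, 61.1]), 5.9) long 95.9
scene top 392 [275. 164.] (array([596.8, 131.6]), array([37., 93.]), 9.3) 99.3 z 0.0362 rgb [225. 223. 216.]
scene top 421 [253. 182.] (array([524.9, 120.1]), array([34.3, 90.5]), 9.6) 99.6 z 0.0363 rgb [ 87. 129. 191.]
side brass 0.056 93 (array([ 468.6, -251.4]), array([22.5, 10.9]), 71.1) long 71.1
side brass 0.04 210 (array([ 468.3, -251.4]), array([24.1, 11.3]), 74.4) long 74.4
side brass 0.012 725 (array([ 471.7, -251.4]), array([61.6, 28. ]), 79.7) long 79.7
side grey 0.056 61 (array([ 601.3, -152.4]), array([12.2, 23.3]), 3.0) long 93.0
side grey 0.04 167 (array([ 600.7, -151.5]), array([12.8, 25.7]), 7.4) long 97.4
side grey 0.012 640 (array([ 599.6, -151.4]), array([19.9, 62.2]), 6.9) long 96.9
side top 400 [262. 171.] (array([598., 129.]), array([35.3, 91.9]), 9.0) 99.0 z 0.0351 rgb [226. 223. 216.]
side top 434 [238. 188.] (array([525.2, 118.8]), array([33.4, 93.2]), 7.3) 97.3 z 0.0352 rgb [ 74. 122. 189.]
```

View pics/scene0.png

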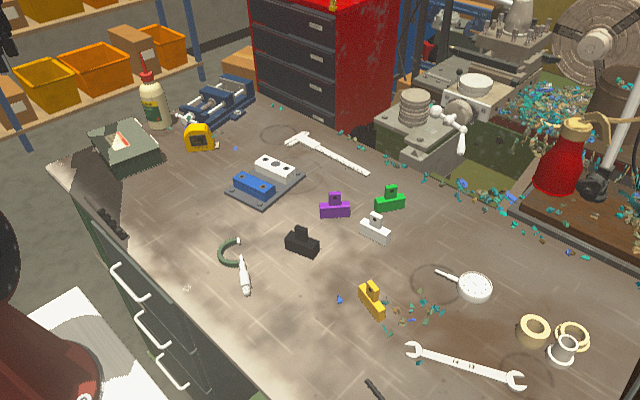

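The picture shows the fixture at about (265,178), with the blue stop on the left and the bare part on the right. Brass is at (371,299), light grey at (375,228) and black at (302,242). The purple (334,206) and green (389,199) plates are look-alikes. The fixture tops give a gap centre of about (561,126) mm, with its y axis at about 99°.

```bash
cat > go.py <<'E'
from h import *
import sys
# go.py x y z yaw(deg of tool y) in mm
x,y,z,yaw=map(float,sys.argv[1:5]); o=get_obs(); r=R.from_quat(o["ee_rot"]); M=r.as_matrix()
cy=np.degrees(np.arctan2(M[1,1],M[0,1])); d=(yaw-cy+90)%180-90
tgt=R.from_matrix(np.array([[np.cos(t:=np.radians(cy+d-90))*-1,np.cos(np.radians(cy+d)),0],[-np.sin(t),np.sin(np.radians(cy+d)),0],[0,0,-1]]))
print("t",o["clock"],"pos",np.round(np.array(o["ee_pos"])*1000,1),"yaw",round(cy,1),"q6",o["q"][5].round(2),"wf",np.round(o["wrist_force"],1),"op",round(o["opening"],4))
rv=(r.inv()*tgt).as_rotvec(); D=np.array([x,y,z])-np.array(o["ee_pos"])*1000
print("turn tool",rv.round(3)); print("shift before turn",(M.T@D).round(1)," after turn",(tgt.as_matrix().T@D).round(1))
E
python3 go.py 600 -151 220 96
```

```text
t 0.8 pos [283.5 557.  304. ] yaw 63.0 q6 -0.11 wf [ 0.2 -0.   0.1] op 0.0853
turn tool [ 0.     0.    -0.576]
shift before turn [-603.2 -487.4   83.9]  after turn [-240.7 -737.2   84. ]
```

move_arm(plan=[0,0,0,-30.2,-24.4,0,60,0,0,0,-30.2,-24.4,0,60,0,0,0,-30.2,-24.4,0,60,0,0,0,-30.2,-24.4,0,60,0,0,0,-30.2,-24.4,0,60,0,0,0,-30.2,-24.4,0,60,0,0,0,-30.2,-24.4,0,60,0,0,0,-30.2,-24.4,0,60,0,0,0,-30.2,-24.4,0,60,0,0,0,-30.2,-24.4,0,60,0,0,0,-30.2,-24.4,0,60,0,0,0,-30.2,-24.4,0,60,0,0,0,-30.2,-24.4,0,60,0,0,0,-30.2,-24.4,0,60,0,0,0,-30.2,-24.4,0,60,0,0,0,-30.2,-24.4,0,60,0,0,0,-30.2,-24.4,0,60,0,0,0,-30.2,-24.4,0,60,0,0,0,-30.2,-24.4,0,60,0,0,0,-30.2,-24.4,0,60])

```text
clock: 2.47
ee_pos: [0.6009, -0.1538, 0.304]
ee_rot: [0.233, 0.972, 0.0, 0.0]
wrist_force: [0.3, 0.5, -0.6]
opening: 0.0511
finger_force: 0.0
```

move_arm(plan=[0,0,-0.115,0,0,0,60,0,0,-0.115,0,0,0,60,0,0,-0.115,0,0,0,60,0,0,-0.115,0,0,0,60,0,0,-0.115,0,0,0,60,0,0,0,0,0,30,60,0,0,0,0,0,30,60,0,0,0,0,0,24,60,0,0,0,0,0,0,60,0,0,0,0,0,0,60])

```text
clock: 3.3
ee_pos: [0.5993, -0.1514, 0.2182]
ee_rot: [-0.052, 0.999, 0.001, -0.002]
wrist_force: [0.4, 0.1, 0.7]
opening: 0.0514
finger_force: 0.0
```

```bash
cat > w.py <<'E'
from h import *
import sys
t=sys.argv[1]; o=get_obs(); K,T=cam("wrist",o); im,d=snapshot("wrist"); W=pts(K,T,d); cv2.imwrite(f"pics/w_{t}_{o['clock']:.1f}.png",im[...,::-1])
for r in regions_of("wrist",t):
    m=r["region"]&(d>0); P=W[m]; print(round(r["conf"],2),m.sum(),im[m].mean(0).round())
    for lo in (.05,.033,.02):
        Q=P[P[:,2]>lo]
        if len(Q)>20:
            b=cv2.boxPoints(cv2.minAreaRect((Q[:,:2]*1000).astype(np.float32))); e=max([b[1]-b[0],b[2]-b[1]],key=np.linalg.norm)
            print("  z>",lo,len(Q),rect(Q),"long",round(np.degrees(np.arctan2(e[1],e[0]))%180,1),"zmax",Q[:,2].max().round(4))
E
python3 go.py 600 -151 109 96; python3 w.py grey_plate
```

```text
t 3.3 pos [ 599.3 -151.4  218.2] yaw 96.0 q6 -2.04 wf [0.4 0.1 0.7] op 0.0514
turn tool [ 0.002 -0.004 -0.001]
shift before turn [-1.200e+00  1.000e-01  1.092e+02]  after turn [ -0.7   0.4 109.2]
0.87 2097 [38. 92. 45.]
  z> 0.05 403 (array([ 685.6, -119.4]), array([10.5, 24.1]), 58.7) long 148.7 zmax 0.0614
  z> 0.033 654 (array([ 685.5, -119.3]), array([10.7, 24.4]), 57.4) long 147.4 zmax 0.0614
  z> 0.02 1574 (array([ 685.9, -119.1]), array([18.5, 60.4]), 58.3) long 148.3 zmax 0.0614
0.85 1960 [222. 219. 213.]
  z> 0.05 427 (array([ 599.7, -149.7]), array([ 9.7, 23.9]), 5.7) long 95.7 zmax 0.0614
  z> 0.033 584 (array([ 599.7, -149.8]), array([ 9.7, 24. ]), 5.7) long 95.7 zmax 0.0614
  z> 0.02 1653 (array([ 600.1, -149.6]), array([17.7, 59.6]), 5.7) long 95.7 zmax 0.0614
0.83 2417 [76. 36. 90.]
  z> 0.05 456 (array([594.1, -51.4]), array([ 9.5, 23.3]), 50.2) long 140.2 zmax 0.0616
  z> 0.033 733 (array([593.9, -51.2]), array([ 9.5, 23.9]), 50.2) long 140.2 zmax 0.0616
  z> 0.02 1916 (array([594.4, -50.9]), array([18.2, 59.9]), 48.9) long 138.9 zmax 0.0616
```

move_arm(plan=[0,0,0,-0.6,1.5,28,60,0,0,0,0,0,28,60,0,0,0,0,0,28,60,0,0,0,0,0,20,60,0,0,0,0,0,8,60,0,0,0,0,0,0,20,0,0,0,0,0,0,10,0,0,0,0,0,0,10,0,0,0,0,0,0,10,0,0,0,0,0,0,10,0,0,0,0,0,0,10], newtons=60)

```text
clock: 4.32
ee_pos: [0.6025, -0.1509, 0.1104]
ee_rot: [-0.052, 0.999, -0.001, 0.002]
wrist_force: [0.8, 0.9, 6.4]
opening: 0.0226
finger_force: 60.1
```

move_arm(plan=[0,0,0,0,0,-20,10,0,0,0,0,0,-30,10,0,0,0,0,0,-30,10,0,0,0,0,0,-20,10,0,0,0,0,0,0,10,0,0,0,0,0,0,10])

```text
clock: 4.82
ee_pos: [0.6016, -0.1506, 0.2096]
ee_rot: [-0.052, 0.999, -0.001, 0.002]
wrist_force: [-1.2, -0.1, -1.8]
opening: 0.0224
finger_force: 59.3
```

```bash
python3 go.py 562 127 205 99
```

```text
t 4.8167 pos [ 601.6 -150.6  209.6] yaw 96.0 q6 -2.03 wf [-1.2 -0.1 -1.8] op 0.0224
turn tool [-0.002  0.003 -0.053]
shift before turn [ 10.6 280.2   4.1]  after turn [ -4.3 280.4   4.6]
```

move_arm(plan=[0,0,-0.053,0,0,0,10,0,0,0,0,20,0,10,0,0,0,-0.5,34,0,10,0,0,0,-0.5,34,0,10,0,0,0,-0.5,34,0,10,0,0,0,-0.5,34,0,10,0,0,0,-0.5,34,0,10,0,0,0,-0.5,34,0,10,0,0,0,-0.5,34,0,10,0,0,0,0,22,0,10,0,0,0,0,0,0,10,0,0,0,0,0,0,10,0,0,0,0,0,0,10])

```text
clock: 5.9
ee_pos: [0.5595, 0.1263, 0.206]
ee_rot: [-0.079, 0.997, -0.0, -0.002]
wrist_force: [0.4, -0.5, -1.4]
opening: 0.0223
finger_force: 59.4
```

```bash
cat > g.py <<'E'
from h import *
import sys
# plates/stops in one frame from each camera: all colour blobs near the fixture, in gap coordinates
tag=sys.argv[1]; c0=np.array([.562,.127]); a=np.radians(99-90); ex=np.array([np.cos(a),np.sin(a)]); ey=np.array([-ex[1],ex[0]])
bands=[tuple(map(float,b.split(","))) for b in sys.argv[2:]]
for n in ("wrist","scene","side"):
    o=get_obs(); K,T=cam(n,o); im,d=snapshot(n); W=pts(K,T,d); cv2.imwrite(f"pics/{n}_{tag}.png",im[...,::-1])
    for lo,hi in bands:
        G=np.stack([(W[...,:2]-c0)@ex*1000,(W[...,:2]-c0)@ey*1000,W[...,2]*1000],-1)
        m=(d>0)&(abs(G[...,0])<60)&(abs(G[...,1])<60)&(G[...,2]>lo)&(G[...,2]<hi)
        k,l,s,c=cv2.connectedComponentsWithStats(m.astype(np.uint8))
        for i in range(1,k):
            if s[i,4]>40:
                P=G[l==i]; q=np.percentile(P,[2,98],axis=0).round(1); print(n,(lo,hi),s[i,4],"x",q[:,0],"y",q[:,1],"z",q[:,2],"rgb",im[l==i].mean(0).round(),"rect",rect(P/1000))
    for r in pinpoint(n,"gap")[:1]: p=T[:3,:3]@r["location"]+T[:3,3]; print(n,"gap",round(r["conf"],2),p.round(4))
E
python3 go.py 562 127 205 99; python3 g.py a 33,39 100,132
```

```text
t 5.9 pos [559.5 126.3 206. ] yaw 99.0 q6 -1.63 wf [ 0.4 -0.5 -1.4] op 0.0223
turn tool [-0.    -0.003  0.   ]
shift before turn [-2.6  0.3  1. ]  after turn [-2.6  0.3  1. ]
wrist (33.0, 39.0) 4679 x [-51.9 -20. ] y [-43.   42.9] z [33.8 37.3] rgb [ 59.  95. 148.] rect (array([-35.5,  -0.1]), array([89.9, 33.9]), 89.2)
wrist (100.0, 132.0) 3462 x [-14.3  -2. ] y [-29.1  29.3] z [101.1 130. ] rgb [160. 154. 143.] rect (array([-5.9,  0.1]), array([60.1, 17.9]), 89.1)
wrist gap 0.86 [0.5601 0.1336 0.01  ]
scene (33.0, 39.0) 398 x [18.3 51. ] y [-44.8  41.3] z [33.3 38.4] rgb [164. 160. 149.] rect (array([34.9, -1.2]), array([37.1, 91.5]), 0.4)
scene (33.0, 39.0) 417 x [-53.2 -21.8] y [-44.4  42.4] z [33.6 38.5] rgb [ 75. 106. 152.] rect (array([-36.6,  -0.9]), array([91. , 34.2]), 88.9)
scene (100.0, 132.0) 408 x [-15.    3.2] y [-31.4  28. ] z [100.7 130.1] rgb [152. 148. 135.] rect (array([-5.5, -1.5]), array([61.4, 21.8]), 89.6)
scene gap 0.62 [0.5585 0.1288 0.0074]
side (33.0, 39.0) 405 x [20.3 51.9] y [-47.5  39.8] z [33.2 37.2] rgb [157. 154. 145.] rect (array([36.6, -3.3]), array([35.4, 92.6]), 0.3)
side (33.0, 39.0) 444 x [-52.1 -21.9] y [-46.7  40. ] z [33.2 37.1] rgb [ 59.  97. 149.] rect (array([-36.7,  -2.5]), array([91.3, 32.2]), 89.0)
side (100.0, 132.0) 483 x [-13.6   3.8] y [-33.7  25.9] z [100.7 130.2] rgb [149. 145. 136.] rect (array([-4.2, -2.2]), array([64.2, 20.7]), 90.0)
side gap 0.95 [0.5627 0.1264 0.0069]
```

move_arm(plan=[0,0,0,-12,0,0,10,0,0,0,0,0,20,10,0,0,0,0,0,20,10,0,0,0,0,0,12,10,0,0,0,0,0,6,10,0,0,0,0,0,6,10,0,0,0,0,0,6,10,0,0,0,0,0,6,10,0,0,0,0,0,0,10,0,0,0,0,0,0,10])

```text
clock: 7.03
ee_pos: [0.5725, 0.1287, 0.1319]
ee_rot: [-0.079, 0.997, 0.0, 0.0]
wrist_force: [-0.8, -0.2, -2.6]
opening: 0.0223
finger_force: 59.3
```

```bash
python3 go.py 562 127 120 99; python3 g.py b 33,37 38,46 50,60
python3 - <<'E'
import cv2
a=cv2.imread('pics/scene_b.png')[110:230,190:350];b=cv2.imread('pics/wrist_b.png')
cv2.imwrite('pics/b.png',cv2.vconcat([cv2.resize(a,(400,300)),cv2.resize(b,(400,250))]))
E
```

```text
t 7.0333 pos [572.5 128.7 131.9] yaw 99.0 q6 -1.63 wf [-0.8 -0.2 -2.6] op 0.0223
turn tool [0. 0. 0.]
shift before turn [10.6 -0.  11.9]  after turn [10.6 -0.  11.9]
wrist (33.0, 37.0) 9247 x [-52.  -20.4] y [-42.9  42.9] z [33.8 36.9] rgb [ 60.  95. 149.] rect (array([-35.5,   0.1]), array([90.3, 33.7]), 89.2)
wrist (33.0, 37.0) 266 x [-0.9  0.1] y [-28.5  29.3] z [33.1 36.9] rgb [128. 122. 112.] rect (array([-0.4,  0.5]), array([60. ,  1.2]), 89.5)
wrist (33.0, 37.0) 675 x [19.2 46.2] y [-45.6 -33.2] z [33.4 36.8] rgb [207. 200. 187.] rect (array([ 33.7, -39.3]), array([13.6, 31.4]), 89.6)
wrist (33.0, 37.0) 481 x [20.3 42.1] y [33.8 43.8] z [33.4 36.8] rgb [192. 184. 171.] rect (array([32.6, 38.7]), array([11.1, 27.4]), 89.4)
wrist (33.0, 37.0) 571 x [43.  52.3] y [-13.7  14.3] z [34.8 36.9] rgb [151. 146. 137.] rect (array([47.5,  0.5]), array([29.6, 10.6]), 86.6)
wrist (38.0, 46.0) 612 x [-0.9  0.2] y [-28.3  29.1] z [38.1 45.8] rgb [127. 121. 112.] rect (array([-0.4,  0.4]), array([59.9,  1.6]), 89.9)
wrist (50.0, 60.0) 1743 x [-0.1 12.7] y [-28.9  29.8] z [50.1 59.1] rgb [198.
[... 614 characters left out ...]
56.] rect (array([ 6.8, -0.5]), array([60.6, 18.5]), 87.0)
scene gap 0.82 [0.5624 0.1305 0.0072]
side (33.0, 37.0) 184 x [19.7 52.6] y [-48.3   3.3] z [33.1 36.8] rgb [147. 143. 135.] rect (array([ 35., -21.]), array([56.7, 36.2]), 87.4)
side (33.0, 37.0) 431 x [-52.3 -21.6] y [-46.6  40.7] z [33.2 36.8] rgb [ 59.  97. 149.] rect (array([-37.8,  -2.3]), array([91.6, 33.7]), 89.1)
side (38.0, 46.0) 100 x [-1.1 15.9] y [-32.4  26.3] z [38.1 45.9] rgb [146. 142. 133.] rect (array([ 0.9, -4.7]), array([18.7, 61.6]), 16.9)
side (50.0, 60.0) 126 x [ 0.  13.9] y [-31.2  25.9] z [50.  58.6] rgb [162. 158. 148.] rect (array([ 6.5, -2.1]), array([16. , 61.4]), 5.0)
side gap 0.84 [0.5657 0.1262 0.0087]
```

View pics/b.png

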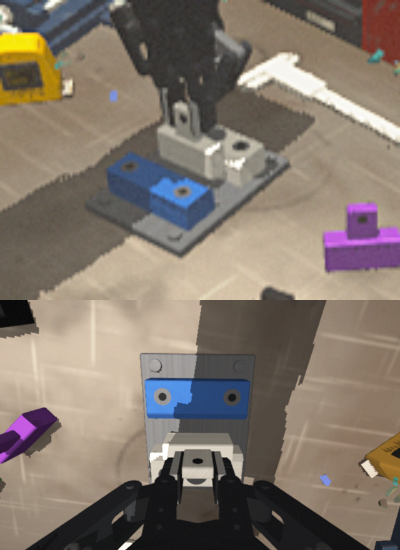

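The crop shows the grey plate upright in the jaws and already between the stop and the part. There is no side load, so I'll keep lowering it.

move_arm(plan=[0,0,0,0,0,3,10,0,0,0,0,0,3,10,0,0,0,0,0,3,10,0,0,0,0,0,2,10,0,0,0,0,0,1,10,0,0,0,0,0,0,10,0,0,0,0,0,0,10])

```text
clock: 7.92
ee_pos: [0.5725, 0.1288, 0.1204]
ee_rot: [-0.079, 0.997, 0.0, 0.0]
wrist_force: [-2.6, -0.1, 3.7]
opening: 0.0226
finger_force: 59.9
```

move_arm(plan=[0,0,0,-1.5,0,0.5,10,0,0,0,0,0,0,10,0,0,0,0,0,0,10])

```text
clock: 8.17
ee_pos: [0.573, 0.1288, 0.1204]
ee_rot: [-0.078, 0.997, -0.0, -0.002]
wrist_force: [-6.1, -0.8, 9.4]
opening: 0.0226
finger_force: 60.6
```

move_arm(plan=[0,0,0,0,0,0,25,0,0,0,0,0,0,50,0,0,0,0,0,0,50,0,0,0,0,0,0,50,0,0,0,0,0,-10,50,0,0,0,0,0,-25,50,0,0,0,0,0,-30,50,0,0,0,0,0,-35,50,0,0,0,0,0,0,50,0,0,0,0,0,0,50])

```text
clock: 9.0
ee_pos: [0.5764, 0.1292, 0.2237]
ee_rot: [-0.079, 0.997, 0.0, 0.004]
wrist_force: [0.4, -0.5, 0.3]
opening: 0.0429
finger_force: 0.0
```

```bash
python3 g.py c 33,37 38,50 60,80; python3 go.py 467.5 -250 220 75.5
```

```text
wrist (33.0, 37.0) 4068 x [-51.5 -20.3] y [-43.  43.] z [33.7 36.9] rgb [ 61.  99. 157.] rect (array([-35.4,  -0. ]), array([90.5, 33.5]), 89.9)
wrist (33.0, 37.0) 3053 x [20.4 51.6] y [-44.2  42.1] z [33.6 36.9] rgb [183. 179. 170.] rect (array([35.8, -0.9]), array([90.1, 33.9]), 89.1)
wrist (38.0, 50.0) 1023 x [-0.2 16.5] y [-28.6  29.5] z [38.3 47.7] rgb [211. 206. 196.] rect (array([8.1, 0.5]), array([60.2, 17.9]), 89.8)
wrist (60.0, 80.0) 479 x [ 3.1 12.9] y [-10.9  11.9] z [60.7 71. ] rgb [182. 175. 162.] rect (array([8. , 0.4]), array([23.4, 10.5]), 89.7)
wrist gap 0.74 [0.5615 0.1302 0.0112]
scene (33.0, 37.0) 204 x [-1.  52.2] y [-46.   21.9] z [33.4 37. ] rgb [181. 177. 168.] rect (array([25.4, -8.4]), array([55.5, 75.9]), 0.2)
scene (33.0, 37.0) 301 x [-53.4 -22.1] y [-44.7  42.3] z [33.4 37. ] rgb [ 78. 111. 161.] rect (array([-37.6,  -1.1]), array([90.2, 34.1]), 89.8)
scene (38.0, 50.0) 135 x [-1.6 14. ] y [-28.9  30.5] z [38.1 49.6] rgb [183. 179. 167.] rect (array([6.5, 1.3]), array([61.5, 17. ]), 89.3)
scene (60.0, 80.0) 69 x [ 2.1 11.9] y [-12.6  10.2] z [60.5 72.2] 
[... 340 characters left out ...]
rect (array([ 0.6, -1.3]), array([11.6, 60.2]), 7.8)
side (33.0, 37.0) 422 x [-52.2 -22.1] y [-46.4  40.3] z [33.2 36.9] rgb [ 64. 103. 158.] rect (array([-36.7,  -2.8]), array([32.6, 91. ]), 0.1)
side (38.0, 50.0) 140 x [-0.8 16. ] y [-32.2  27.5] z [38.1 49. ] rgb [175. 171. 163.] rect (array([ 7.4, -2. ]), array([18.5, 60.9]), 0.2)
side (60.0, 80.0) 73 x [ 2.7 11.7] y [-14.3   8.6] z [60.5 70.7] rgb [145. 141. 131.] rect (array([ 7.2, -2.4]), array([23.8,  9.8]), 87.9)
side gap 0.64 [0.563  0.1257 0.0078]
t 9.3 pos [572.8 128.8 217.5] yaw 99.0 q6 -1.63 wf [-0.4 -0.3  0.1] op 0.0427
turn tool [-0.    -0.003  0.41 ]
shift before turn [ 163.3 -357.6   -2. ]  after turn [   7.1 -393.1   -2.5]
```

move_arm(plan=[0,0,0,14.8,-32.5,0,60,0,0,0,14.8,-32.5,0,60,0,0,0,14.8,-32.5,0,60,0,0,0,14.8,-32.5,0,60,0,0,0,14.8,-32.5,0,60,0,0,0,14.8,-32.5,0,60,0,0,0,14.8,-32.5,0,60,0,0,0,14.8,-32.5,0,60,0,0,0,14.8,-32.5,0,60,0,0,0,14.8,-32.5,0,60,0,0,0,14.8,-32.5,0,60,0,0,0.1025,0,0,0,60,0,0,0.1025,0,0,0,60,0,0,0.1025,0,0,0,60,0,0,0.1025,0,0,0,60,0,0,0,0,0,0,60,0,0,0,0,0,0,60,0,0,0,0,0,0,60])

```text
clock: 10.8
ee_pos: [0.4688, -0.2494, 0.2188]
ee_rot: [0.125, 0.992, 0.0, -0.0]
wrist_force: [0.0, -0.5, 0.8]
opening: 0.0512
finger_force: 0.0
```

```bash
python3 w.py brass_plate;python3 go.py 467.5 -250 110.5 75.5
```

```text
0.77 1722 [208. 186. 111.]
  z> 0.05 420 (array([ 467.4, -249. ]), array([23.9,  9.7]), 74.8) long 74.8 zmax 0.0616
  z> 0.033 576 (array([ 467.3, -249. ]), array([24. ,  9.7]), 75.0) long 75.0 zmax 0.0616
  z> 0.02 1422 (array([ 467.8, -249.1]), array([59.9, 14.3]), 73.3) long 73.3 zmax 0.0616
t 10.9 pos [ 468.9 -249.5  219.1] yaw 75.6 q6 -1.94 wf [ 0.1  0.5 -0.2] op 0.0512
turn tool [ 0.    -0.001  0.002]
shift before turn [  1.2  -0.9 108.6]  after turn [  1.2  -0.9 108.6]
```

move_arm(plan=[0,0,0.01,0,0,0,60,0,0,0,1.3,0.2,28,60,0,0,0,0,0,28,60,0,0,0,0,0,28,60,0,0,0,0,0,16,60,0,0,0,0,0,7,60,0,0,0,0,0,0,20,0,0,0,0,0,0,10,0,0,0,0,0,0,10,0,0,0,0,0,0,10,0,0,0,0,0,0,10,0,0,0,0,0,0,10], newtons=60)

```text
clock: 11.9
ee_pos: [0.4685, -0.2496, 0.1136]
ee_rot: [0.131, 0.991, -0.001, 0.001]
wrist_force: [-0.4, 0.5, 2.0]
opening: 0.022
finger_force: 59.1
```

move_arm(plan=[0,0,0,0,0,-20,10,0,0,0,0,0,-30,10,0,0,0,0,0,-30,10,0,0,0,0,0,-30,10,0,0,0,0,0,-30,10,0,0,0,0,0,0,10,0,0,0,0,0,0,10])

```text
clock: 12.48
ee_pos: [0.4691, -0.25, 0.2554]
ee_rot: [0.131, 0.991, -0.002, 0.003]
wrist_force: [0.0, 1.5, -1.2]
opening: 0.0227
finger_force: 59.1
```

```bash
python3 go.py 553 125.6 248 99
```

```text
t 12.4833 pos [ 469.1 -250.   255.4] yaw 74.9 q6 -1.93 wf [ 0.   1.5 -1.2] op 0.0227
turn tool [-0.003  0.005 -0.42 ]
shift before turn [ 16.5 384.5   6.5]  after turn [-141.7  357.9    7.4]
```

move_arm(plan=[0,0,0,1.5,35,0,10,0,0,0,1.5,35,0,10,0,0,0,1.5,35,0,10,0,0,0,1.5,35,0,10,0,0,0,1.5,35,0,10,0,0,0,1.5,35,0,10,0,0,0,1.5,35,0,10,0,0,0,1.5,35,0,10,0,0,0,1.5,35,0,10,0,0,0,1.5,35,0,10,0,0,0,1.5,34.5,0,10,0,0,-0.105,0,0,0,10,0,0,-0.105,0,0,0,10,0,0,-0.105,0,0,0,10,0,0,-0.105,0,0,0,10,0,0,0,0,0,25,10,0,0,0,0,0,15,10,0,0,0,0,0,0,10,0,0,0,0,0,0,10,0,0,0,0,0,0,10])

```text
clock: 14.15
ee_pos: [0.5515, 0.1264, 0.212]
ee_rot: [-0.079, 0.997, -0.0, -0.001]
wrist_force: [-0.7, 0.2, -0.5]
opening: 0.022
finger_force: 59.4
```

```bash
python3 go.py 553 125.6 210 99; python3 g.py d 33,37 60,75 98,150
python3 - <<'E'
import cv2
a=cv2.imread('pics/scene_d.png')[80:230,190:350];b=cv2.imread('pics/wrist_d.png')
cv2.imwrite('pics/d.png',cv2.vconcat([cv2.resize(a,(320,300)),cv2.resize(b,(320,200))]))
E
```

```text
t 14.15 pos [551.5 126.4 212. ] yaw 99.0 q6 -1.63 wf [-0.7  0.2 -0.5] op 0.022
turn tool [ 0.    -0.001  0.   ]
shift before turn [-1.4 -1.   2. ]  after turn [-1.4 -1.   2. ]
wrist (33.0, 37.0) 4087 x [-51.8 -20. ] y [-43.1  43. ] z [33.6 36.9] rgb [ 58.  94. 148.] rect (array([-35.6,  -0. ]), array([90.2, 33.8]), 89.2)
wrist (33.0, 37.0) 105 x [-1.2 -0. ] y [-28.8  23.6] z [33.1 36.9] rgb [127. 121. 112.] rect (array([-0.6, -2.5]), array([54.1,  1.2]), 88.8)
wrist (98.0, 150.0) 4012 x [-21.2  -8.7] y [-27.4  30.2] z [101.2 149.3] rgb [131. 102.  57.] rect (array([-13.5,   1.4]), array([60.4, 17.5]), 89.1)
wrist gap 0.94 [0.5619 0.1283 0.0112]
scene (33.0, 37.0) 185 x [ 8.6 52.2] y [-46.3  18.3] z [33.2 37. ] rgb [163. 158. 147.] rect (array([ 42.3, -17.2]), array([76.2, 50.2]), 48.8)
scene (33.0, 37.0) 303 x [-53.6 -22. ] y [-44.8  43.2] z [33.6 36.9] rgb [ 75. 105. 152.] rect (array([-38.3,  -0.7]), array([91. , 34.1]), 89.4)
scene (60.0, 75.0) 68 x [ 1.6 11.5] y [-11.8  10.4] z [60.8 71.7] rgb [156. 151. 138.] rect (array([ 6. , -0.4]), array([11. , 23.6]), 7.1)
scene (98.0, 150.0) 472 x [-19.2  -4.6] y [-28.9  30.1] z [102.  148.5] rgb [141. 114.  59.] rect (array([-11.8,   1.1]), array([19.8, 61.6]), 1.5)
scene gap 0.7 [0.5628 0.1301 0.0094]
side (33.0, 37.0) 261 x [-0.4 52.7] y [-48.   11.9] z [33.3 36.8] rgb [156. 153. 144.] rect (array([ 35.6, -23.7]), array([70.3, 52.6]), 35.1)
side (33.0, 37.0) 433 x [-52.7 -21.8] y [-46.5  40. ] z [33.3 36.7] rgb [ 62.  99. 150.] rect (array([-37. ,  -2.2]), array([91.3, 33.3]), 88.6)
side (60.0, 75.0) 72 x [ 2.4 12.8] y [-14.1   9.3] z [60.4 70.6] rgb [145. 141. 132.] rect (array([ 7.9, -2.6]), array([25.7, 11.7]), 81.9)
side (98.0, 150.0) 582 x [-18.6  -3.9] y [-31.3  27.9] z [100.9 149.1] rgb [137. 110.  56.] rect (array([-9.2, -1.3]), array([23.3, 63.7]), 0.4)
side gap 0.65 [0.5644 0.1263 0.0093]
```

View pics/d.png

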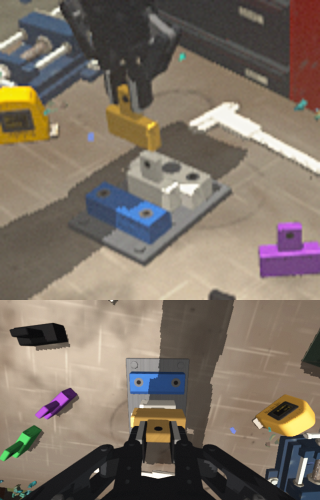

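```bash
python3 g.py e 98,106 106,114 114,122 122,127 127,131 131,140 140,150 150,159 | grep -v gap | cut -d'"' -f1 | cut -c1-120
```

```text
wrist (98.0, 106.0) 264 x [-17.9 -15.6] y [-27.1  30.5] z [100.9 105.9] rgb [120.  93.  53.] rect (array([-16.9,   1.4])
wrist (106.0, 114.0) 504 x [-17.9 -15.6] y [-27.3  30. ] z [106.1 113.9] rgb [116.  88.  46.] rect (array([-16.7,   1.5]
wrist (114.0, 122.0) 555 x [-17.9 -15.6] y [-26.9  30.2] z [114.2 121.8] rgb [114.  87.  46.] rect (array([-16.7,   1.5]
wrist (122.0, 127.0) 397 x [-17.9 -15.6] y [-27.5  29.9] z [122.2 126.9] rgb [119.  90.  48.] rect (array([-16.5,   1.3]
wrist (127.0, 131.0) 1188 x [-17.4  -6.2] y [-28.1  30.7] z [127.2 130.8] rgb [188. 150.  81.] rect (array([-10.9,   1.2
wrist (131.0, 140.0) 326 x [-15.5 -13.9] y [-9.7 12.4] z [131.2 139.8] rgb [108.  82.  43.] rect (array([-14.6,   1.3]),
wrist (140.0, 150.0) 575 x [-20.5 -14. ] y [-15.2  17.9] z [140.3 149.8] rgb [92. 74. 46.] rect (array([-17.2,   1.3]), 
wrist (150.0, 159.0) 1088 x [-20.6 -13.4] y [-22.2  24.8] z [150.1 158.9] rgb [80. 66. 46.] rect (array([-16.5,   1.3]),
scene (98.0, 106.0) 55 x [-19.1  -6.9] y [-29.4  30.6] z [ 99.9 106. ] rgb [140. 111.  54.] rect (array([-16.6,   0.2]),
scene (106.
[... 982 characters left out ...]
 [-18.6  -5.6] y [-31.8  27.8] z [114.4 121.7] rgb [136. 108.  49.] rect (array([-15.7,  -2.6])
side (122.0, 127.0) 74 x [-18.4  -4.4] y [-31.5  27.6] z [122.3 126.9] rgb [152. 120.  53.] rect (array([-10.1,  -1.6]),
side (127.0, 131.0) 85 x [-17.5  -5.7] y [-31.7  27.8] z [127.  130.6] rgb [170. 134.  62.] rect (array([-10.9,  -1.2]),
side (131.0, 140.0) 43 x [-16.2  -8.6] y [-14.4  11. ] z [131.2 139.2] rgb [127. 103.  56.] rect (array([-13.6,  -2.9]),
side (140.0, 150.0) 99 x [-20.7  -2. ] y [-24.7  17.4] z [140.2 149.9] rgb [97. 87. 68.] rect (array([-15. ,  -3.6]), ar
side (150.0, 159.0) 118 x [-21.   -0.4] y [-25.8  21.9] z [150.2 158.9] rgb [94. 83. 62.] rect (array([-10.8,  -0.5]), a
```

move_arm(plan=[0,0,0,-1.2,-1,0,10,0,0,0,0,0,20,10,0,0,0,0,0,20,10,0,0,0,0,0,12,10,0,0,0,0,0,4,10,0,0,0,0,0,4,10,0,0,0,0,0,4,10,0,0,0,0,0,4,10,0,0,0,0,0,0,10,0,0,0,0,0,0,10])

```text
clock: 15.58
ee_pos: [0.5534, 0.1257, 0.1448]
ee_rot: [-0.079, 0.997, 0.0, 0.0]
wrist_force: [-0.6, -1.1, -1.0]
opening: 0.0224
finger_force: 59.4
```

move_arm(plan=[0,0,0,0,0,3,10,0,0,0,0,0,3,10,0,0,0,0,0,0,10,0,0,0,0,0,0,10])

```text
clock: 15.92
ee_pos: [0.5529, 0.1256, 0.1382]
ee_rot: [-0.079, 0.997, -0.0, -0.0]
wrist_force: [0.1, 0.1, -1.1]
opening: 0.0228
finger_force: 59.4
```

move_arm(plan=[0,0,0,0,0,3,10,0,0,0,0,0,3,10,0,0,0,0,0,0,10,0,0,0,0,0,0,10])

```text
clock: 16.25
ee_pos: [0.5528, 0.1256, 0.132]
ee_rot: [-0.079, 0.997, -0.0, -0.0]
wrist_force: [0.3, -0.6, -0.6]
opening: 0.0225
finger_force: 59.4
```

move_arm(plan=[0,0,0,0,0,3,10,0,0,0,0,0,3,10,0,0,0,0,0,2,10,0,0,0,0,0,1,10,0,0,0,0,0,0,10,0,0,0,0,0,0,10])

```text
clock: 16.75
ee_pos: [0.5531, 0.1257, 0.1236]
ee_rot: [-0.079, 0.997, -0.0, 0.0]
wrist_force: [-1.3, -0.5, 0.2]
opening: 0.0225
finger_force: 59.6
```

move_arm(plan=[0,0,0,0,0,1.5,10,0,0,0,0,0,0,10,0,0,0,0,0,0,10])

```text
clock: 17.0
ee_pos: [0.5536, 0.1257, 0.1236]
ee_rot: [-0.079, 0.997, -0.0, 0.0]
wrist_force: [-3.7, -0.4, 8.5]
opening: 0.0225
finger_force: 60.5
```

move_arm(plan=[0,0,0,0,0,0,25,0,0,0,0,0,0,42,0,0,0,0,0,0,42,0,0,0,0,0,0,42,0,0,0,0,0,-10,42,0,0,0,0,0,-25,42,0,0,0,0,0,-30,42,0,0,0,0,0,-35,42,0,0,0,0,0,0,42,0,0,0,0,0,0,42])

```text
clock: 17.83
ee_pos: [0.5553, 0.1259, 0.2259]
ee_rot: [-0.079, 0.997, 0.0, 0.004]
wrist_force: [-0.4, -0.8, -0.4]
opening: 0.0359
finger_force: 0.0
```

```bash
python3 g.py f 33,37 37.5,46 60,80
python3 - <<'E'
import cv2
a=cv2.imread('pics/scene_f.png')[80:230,190:350];b=cv2.imread('pics/wrist_f.png')
cv2.imwrite('pics/f.png',cv2.vconcat([cv2.resize(a,(320,300)),cv2.resize(b,(320,200))]))
E
```

```text
wrist (33.0, 37.0) 3787 x [-51.9 -19.9] y [-43.  43.] z [33.7 36.9] rgb [ 58.  93. 147.] rect (array([-35.7,  -0.1]), array([90.3, 33.5]), 89.1)
wrist (33.0, 37.0) 2616 x [20.2 51.6] y [-43.9  41.6] z [33.6 36.9] rgb [169. 164. 155.] rect (array([35.8, -1. ]), array([90. , 34.2]), 89.0)
wrist (37.5, 46.0) 1117 x [-15.6  15.3] y [-28.7  29.8] z [37.8 43.3] rgb [202. 178. 126.] rect (array([-0.3,  0.4]), array([61.1, 31.6]), 87.0)
wrist (37.5, 46.0) 377 x [-0.7 16.6] y [-29.3 -12.7] z [38.  41.2] rgb [240. 237. 232.] rect (array([  8. , -20.6]), array([17.7, 18.4]), 88.4)
wrist (60.0, 80.0) 458 x [-14.1  -4.2] y [-11.   11.7] z [60.9 71.2] rgb [170. 132.  72.] rect (array([-9. ,  0.5]), array([23.7, 10.6]), 88.0)
wrist (60.0, 80.0) 452 x [ 2.9 12.1] y [-10.7  11.8] z [60.6 71. ] rgb [177. 170. 157.] rect (array([7.7, 0.5]), array([23.9, 10. ]), 89.2)
wrist gap 0.64 [0.5633 0.129  0.0121]
scene (33.0, 37.0) 496 x [-53.5  49.7] y [-45.1  42. ] z [33.2 36.9] rgb [110. 126. 148.] rect (array([-0.9, -0.6]), array([ 92.3, 106.7]), 89.4)
scene (37.5, 46.0) 180 x [-17.   14.1] y [-29.3  29.1] z [37.7 45.3] rgb [191. 172. 119.] rect (array([-0.3,  0.7]), array([62.5, 34.3]), 89.5)
scene (60.0, 80.0) 135 x [-14.9  11.3] y [-12.2  10.2] z [60.3 71.8] rgb [154. 137. 100.] rect (array([-1.1, -1.1]), array([30.2, 24. ]), 5.0)
scene gap 0.65 [0.5627 0.1317 0.0098]
side (33.0, 37.0) 248 x [ 6.5 52.4] y [-47.4  12.9] z [33.2 36.9] rgb [154. 151. 142.] rect (array([ 39.7, -23.8]), array([70.3, 49.5]), 42.7)
side (33.0, 37.0) 461 x [-52.2 -13.8] y [-46.4  40.3] z [33.2 36.8] rgb [ 72. 102. 141.] rect (array([-32.7,  -2.9]), array([91.6, 40.6]), 89.3)
side (37.5, 46.0) 179 x [-15.5  15.6] y [-31.6  26.6] z [37.6 45.1] rgb [182. 163. 114.] rect (array([-0.8, -2.4]), array([33.1, 60.2]), 2.8)
side (60.0, 80.0) 140 x [-14.2  11.8] y [-14.4   9.8] z [60.6 70.1] rgb [147. 130.  96.] rect (array([-0.3, -1.7]), array([29.5, 26.3]), 1.3)
```

View pics/f.png

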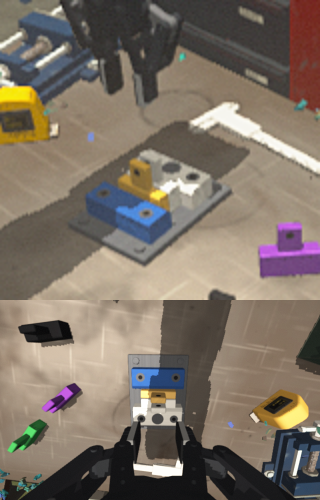

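The picture shows brass and grey standing side by side in the gap. Their tab tops are at 71 mm, so both are fully down, at x of about -9 and +8 mm and y of about 0.5 mm. The arm is clear and the black plate wasn't touched.

```bash
python3 -c "
from workcell import *
print(finish_job())"
```

```text
the job is handed in; nothing more can be done
None
```

The light grey and brass plates stand side by side, upright and fully down in the gap, the black plate was left where it stood, and the job is handed in; no verdict came back.

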